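Swap a print head and hold the new one over its slot

ROBOT

A 6-joint arm with a two-finger parallel gripper is mounted at the origin on the work surface. World frame = base frame: x ahead of the robot, y to its left, z up, the work surface at z = 0. Lengths are in m, angles in rad, forces in N, time in s.
With the tool pointing down it reaches from about 0.325 to 0.925 m from the base axis. Payload 3.1 kg.
Tool frame: the origin (TCP) lies midway between the tips of the shut fingers; the grasp point (between the pads) lies 19 mm behind it; z points along the fingers, y is the line along which they close (so a half turn about z gives the same grasp; the last joint's range is limited). The gripper opens to 85 mm and grips with 20 to 120 N. Pads are 22 mm wide; open, the fingers measure 114 mm over their backs; the gripper's body (76 mm by 85 mm) begins 54 mm behind the grasp point. The pads swing forward as they close: fully open they stand 13 mm farther back than shut.
Start: joints at [-1.294, 0.217, 1.613, -0, 1.311, -0.112], TCP at [0.237, -0.578, 0.231] pointing down, gripper open.
Joint ranges: [-2.75, 2.75], [-0.78, 2.1], [0.31, 2.55], [-1.13, 4.27], [0.13, 2.63], [-2.58, 2.58]. Speed limits (rad/s): [2.79, 2.79, 3.14, 3.14, 3.14, 3.14].

INTERFACE

Orientations are given as a unit quaternion [x, y, z, w].
In Python, from rig import telemetry, vision, workorder, finder gives the robot as it stands.
- The arm moves only by the tool apply_moves, never from a script. Its argument "deltas" is a list of rows, each a list of 5 numbers: the gripper command: -1 is fully open, 1 is shut, values between are in proportion, then the shift along the world's x, y, z normalised to -1 to 1, where 1 is 100 mm, then the turn about the world's z normalised to -1 to 1, where 1 is 1.5 rad. In form: [[claw, x, y, z, spin], ...]. A call has exactly 10 rows; each row is the pose to reach, as a shift and turn from the pose commanded when the call began; what a row does not reach only later rows make up. A row lasts 1/10 s, in which the tool goes at most 50 mm and 8.59 degrees, less where a joint would pass 70% of its speed; a pose out of reach is approached as far as the arm can. A call with a number of a shift or a turn outside -1 to 1 is refused whole. A call with a gripper value outside its range is refused whole. The fingers move at their own pace and stop on an object; the grip force is fixed at half the most. Time passes only in rows, so rows that repeat a pose let the fingers close, or fill a call up. It gives the time, the measured TCP pose, the force, the opening and the grip force at its end, in the units of the state.
- telemetry.sense(): the state, without advancing time (a new reading comes with each control period).
- vision.capture(name): name is "side" or "top"; returns a dict with "image" (384x512x3 uint8, red, green, blue), "depth" (384x512 float32, m along the optical axis (not along the pixel's ray), 0 where there is no reading), "vfov" (degrees; the focal length in pixels is half the picture's height over the tangent of half this angle, whatever the lens; pixels are square), "cx", "cy" (the principal point, pixels), "k1" (the pictures are not rectified: a ray, as slopes to the right and down, at radius r is drawn at 1 + k1 r^2 times it, then the intrinsics apply), "R" (3x3) and "t" (3): a world point X has camera coordinates R X + t. Camera axes: x right, y down, z forward; pixel columns grow to the right and rows downward; lengths in m; the calibration is good to about 2 mm. A picture is of the moment at which its call begins.
- workorder.hand_in(): hands the job in; it is judged then, once.
Trained networks look in the newest picture that a camera, given by its name, has taken for a name from the list of things; names that differ only in an ending like _2 or _b are one class to them, and where a whole thing is asked for, a point or a joint stands for the part that bears it (a point fixed in the world has none). Each returns a list of dicts, best first, with "score" (0 to 1); they miss things now and then, are a little off and sometimes report something else, mostly with a low value. They report only what shows in the picture. A call takes as long as a camera call. They do not tell look-alikes from the thing itself.
- finder.spot_in(query, camera): "box" ([centre column, centre row, width, height] in pixels, round what is visible of it).
- finder.outline_of(query, camera): "pixels" (384x512 bool, what is visible of it) and "box" ([centre column, centre row, width, height] in pixels, round what is visible of it).
The state is a dict: "time": time; "joints": joint angles; "dq": joint speeds; "effort": joint torques, N m; "ee_pos": TCP position; "tool_rot": TCP orientation; "contact_force": force on the tool from outside, world axes, zero at the start; "moment": the same for the moment, N m; "finger_gap": finger opening in m; "grasp_force": force on a finger pad.
Only numpy, scipy, OpenCV 4.12 (cv2) and the standard library are available. Lean on these libraries where they do the work, as an engineer would, in place of code of your own. Each camera call takes 0.05 s, during which the arm holds its last target. There are 200 camera calls.

TASK

Swap the worn print head of the opened printer: lift it by its grip fin out of the carriage slot whose latch hangs open, and stand it fully down in the free pocket of the grey storage tray, facing the same way as the two heads parked there, and let go of it. Then take the new head out of its cardboard packing, carry it upright over the printer's walls without letting it touch the printer, and stop with it hovering about a centimetre above the mouth of the emptied slot, squarely lined up with it and the same way round as the head next to it. Finish while still holding it there, so that I can wipe the slot's contacts before it goes in; do not tip the heads, and leave everything else on the table where it is.

Things in the scene. Friction and masses are not known exactly. Their poses are not given: they have to be found in the camera images.
- old_grip (a point): (All sizes in mm.) Worn print head's grip fin: a white plate across the middle of the head's top, 10 thick (x), 28 wide (y), from 44 to 78 above the head's underside; pinch it fore and aft (along x). The point is on the head's centre line, 65 above its underside. x points from the front tab to the back's contacts, z up.
- new_grip (a point): Grip fin of the new head, an identical head: the same point, 65 above its underside, same axes and sizes. It stands upright in its packing, underside 3 above the table.
- old_head: Worn head, about 80 g, grey plastic: shell 60 (x) x 32 (y) with flat top 44 above the underside, steel nozzle foot 44 x 24, 10 high, below it, black gasket on the back half of the top, contacts on the back (+x), small tab on the front (-x). Total height 78. Stands loose in the open slot, 2 clearance all round; pull straight up. Origin: centre of its underside.
- new_head: New head, about 100 g, identical in shape; origin at the centre of its underside, 65 below point new_grip.
- old_tab (a point): Worn head's front tab: 34 in front (-x) of its centre line, 39 above its underside, 10 x 20 x 6.
- new_tab (a point): New head's front tab: 34 in front (-x) of its centre line, 39 above its underside.
- slot_open: Carriage slot with its latch hanging open in front: an open box 64 (x) x 36 (y) inside. Origin at the centre of the underside of its floor; the floor's top, on which a head stands, is 6 above it and the mouth (top of all four walls) 30 above it. A head fits with its tab to -x and contacts to +x. It may be the left or the right slot.
- slot_shut: The neighbouring slot, 46 to one side, with its latch shut over a head that stays in place (fixed), the same way round as the worn one; its fin reaches 84 above the slot's origin.
- carriage: Black carriage that carries the two slots, locked somewhere along its rod; 78 (x) x 98 (y), its floor 10 thick. Origin at the centre of its underside, 45 above the table; the slots stand 10 above that.
- printer: Black inkjet printer with its cover off, fixed: an open tub 300 (x) x 420 (y), side and rear walls 120 high, front wall 60 high, a steel guide plate behind the carriage 96 high. Origin at the centre of its underside on the table. Carried things clear it all when their lowest point is above 140 (the fixed head's fin top is at 139).
- tray: Grey storage tray, fixed, 74 (x) x 130 (y) x 26 high, three pockets side by side along y, 42 apart, each 66 (x) x 38 (y) inside, floor 4 thick. Origin at the centre of its underside. Heads stand in it with their tabs to the tray's -x.
- pocket (a point): Centre of the floor of the tray's free pocket, 4 above the table, which is any of the three; axes as the tray's. A head fully down has its underside here.
- packing: Cardboard packing of the new head, fixed, 100 (x) x 72 (y) x 12 high with a recess 66 x 38 that the new head stands in, 3 above the table. Origin at the centre of its underside.
- parked_a_grip (a point): Fin of one head parked in the tray (same kind), 65 above its underside: leave it alone.
- parked_b_grip (a point): Fin of the other head parked in the tray: leave it alone.
- screwdriver: Yellow screwdriver 205 long, 33 thick, lying on the table: leave it. Origin on the table under its middle.
- brush: Brush 160 long lying on the table beyond the tray: leave it. Origin under it.
- screw_dish: Steel screw dish, diameter 72, 22 high: leave it. Origin under it.
- stapler: Black stapler 140 x 32 x 31 high: leave it. Origin under it.
Not all that is in view belongs to the job. Leave any green or orange look-alike of the old_head alone.

How it is judged:
On the way:
1. the worn head stands fully down in the free pocket, facing like the parked ones, and is let go of (horizontal distance between old_grip and pocket below 0.008 m and z of old_grip in the frame of pocket below 0.07 m and x of old_tab in the frame of pocket below -0.024 m and angle between the x axis of old_grip and the x axis of pocket, either way round below 0.2 rad and angle between old_grip's own z axis and vertical below 0.1 rad and contact force between old_head and the fingers below 0.05 N), for 0.2 s.
At the end, for the whole second after the job is handed in: New head held still by the gripper, underside 3-20 mm above the emptied slot's mouth, centred within 6 mm, square within 0.10 rad, upright within 0.07 rad, tab to the front, touching no printer part; worn head released, fully down (5 mm) in the free pocket, upright, tab to the tray's -x (0.2 rad) (all of step 1 and z of new_grip in the frame of slot_open between 0.098 and 0.115 m and horizontal distance between new_grip and slot_open below 0.006 m and angle between the x axis of new_grip and the x axis of slot_open, either way round below 0.1 rad and x of new_tab in the frame of slot_open below -0.024 m and angle between new_grip's own z axis and vertical below 0.07 rad and linear speed of new_head below 0.01 m/s and contact force between new_head and the fingers above 0.5 N and contact force between new_head and printer below 0.02 N and contact force between new_head and carriage below 0.02 N and contact force between new_head and slot_open below 0.02 N and contact force between new_head and slot_shut below 0.02 N); the arm keeps its last pose, push and grip.
It fails at once if the new head touches the printer (contact force between new_head and printer above 0.5 N or contact force between new_head and carriage above 0.5 N or contact force between new_head and slot_open above 0.5 N or contact force between new_head and slot_shut above 0.5 N).
It fails at once if a print head being handled is tipped by more than 35 degrees (angle between any of old_grip, new_grip's own z axis and vertical above 0.6 rad).
It fails at once if something else on the table is moved by more than 3 cm (distance of any of parked_a_grip, parked_b_grip, screwdriver, brush, screw_dish, stapler from where it was at the start of the episode above 0.03 m).
It also fails if it takes over 64 s, if anything falls off the work surface, if the arm or the gripper's body presses on something with over 40 N, if the wrist force passes 120 N, or if a joint passes its speed limit or range.

## Working session

There is one attempt and no reset: what is moved stays moved. The work goes in short steps, Python scripts to look and compute and a tool call to move; the robot and the scene stay as the last step left them, time stands still between calls to the robot, and variables do not carry over. Pictures are saved under pics/ and viewed, at most 10 in all, crops included, and the job is handed in when it is done.

Besides the shell and the picture viewer there is one more tool, called as a command line: name --pt "numbers of a row" for each row, then --argument value for the rest. apply_moves: Moves the arm, as the interface text tells. Its arguments: {"type":"object","properties":{"deltas":{"type":"array"}},"required":["deltas"]}

```bash
mkdir -p pics; cat > h.py <<'E'
import numpy as np, cv2
from rig import telemetry, vision, workorder, finder
def K(c):
    f=c["image"].shape[0]/2/np.tan(np.radians(c["vfov"])/2); return f
def cloud(c):
    f=K(c); d=c["depth"]; h,w=d.shape
    v,u=np.mgrid[0:h,0:w]
    x=(u-c["cx"])/f; y=(v-c["cy"])/f
    xu,yu=x.copy(),y.copy()
    for _ in range(20):
        s=1+c["k1"]*(xu**2+yu**2); xu=x/s; yu=y/s
    P=np.stack([xu*d,yu*d,d],-1)-np.array(c["t"])
    W=P@np.array(c["R"]); W[d==0]=np.nan
    return W
def proj(c,X):
    p=np.array(c["R"])@np.array(X)+np.array(c["t"]); x,y=p[0]/p[2],p[1]/p[2]
    s=1+c["k1"]*(x*x+y*y); return x*s*K(c)+c["cx"],y*s*K(c)+c["cy"]
def save(n,im): cv2.imwrite("pics/"+n,cv2.cvtColor(im,cv2.COLOR_RGB2BGR))
E
python3 - <<'E'
from h import *
import pickle
np.set_printoptions(precision=4,suppress=True)
for n in("top","side"):
    c=vision.capture(n); save(n+"0.png",c["image"]); pickle.dump(c,open(n+"0.pkl","wb"))
    W=cloud(c); print(n,c["vfov"],c["k1"],-np.array(c["R"]).T@np.array(c["t"]))
    for q in("old_grip","old_head","slot_open","slot_shut","carriage","printer","tray","packing","screwdriver","brush","screw_dish","stapler"):
        for r in finder.outline_of(q,n)[:6]:
            P=W[r["pixels"]]; P=P[~np.isnan(P[:,0])]
            if len(P): print(q,round(r["score"],2),np.round(r["box"]),np.median(P,0),P.min(0),P.max(0))
print(telemetry.sense())
E
```

```text
top 55.566101549536356 -0.10032582446376223 [ 0.4355 -0.0411  1.024 ]
old_grip 0.88 [138. 168.  21.  31.] [0.5553 0.2265 0.1033] [0.5194 0.1986 0.0162] [0.5991 0.2792 0.1419]
old_grip 0.66 [375. 173.  26.  14.] [ 0.5305 -0.3911  0.0465] [ 0.5123 -0.4378 -0.0017] [ 0.5515 -0.3594  0.0825]
old_grip 0.63 [120. 280.  20.  29.] [0.2647 0.2988 0.0426] [0.229  0.2851 0.0103] [0.2992 0.3228 0.0812]
old_grip 0.6 [156. 251.  20.  24.] [0.3366 0.2124 0.0429] [ 0.3008  0.1911 -0.0026] [0.3712 0.2441 0.0801]
old_head 0.69 [153. 251.  16.  28.] [0.3371 0.213  0.0427] [ 0.2952  0.1911 -0.0031] [0.3736 0.2504 0.0801]
old_head 0.64 [136. 169.  16.  27.] [0.5549 0.2277 0.1039] [0.5205 0.2126 0.0162] [0.5905 0.2772 0.1419]
old_head 0.56 [120. 277.  21.  30.] [0.2643 0.2992 0.0426] [ 0.2192  0.2851 -0.0037] [0.2992 0.339  0.0812]
slot_shut 0.63 [159. 166.  20.  32.] [0.5578 0.1796 0.1036] [0.5195 0.1627 0.0535] [0.6032 0.2134 0.1408]
carriage 0.83 [149. 159.  48.  46.] [0.6088 0.201  0.0798] [0.5216 0.1585 0.0104] [0.6351 0.2601 0.088 ]
printer 0.77 [157. 155. 172. 133.] [0.5997 0.189  0.0275] [ 0.4172 
[... 2649 characters left out ...]
6. 168.  24.  17.] [ 0.6668 -0.2967  0.0118] [ 0.6274 -0.3537 -0.0035] [ 0.699  -0.2464  0.023 ]
stapler 0.9 [325. 170.  40.  14.] [ 0.3455 -0.3737  0.0156] [ 0.2726 -0.4509 -0.0033] [ 0.4158 -0.3463  0.0341]
{'time': 1.3, 'joints': array([-1.2942,  0.2169,  1.6134,  0.    ,  1.3113, -0.1122]), 'dq': array([-0.0003,  0.0008, -0.0024, -0.0002, -0.0039, -0.0002]), 'effort': array([  0.0014, -39.6885, -30.4246,  -0.0001,   0.0008,   0.    ]), 'ee_pos': array([ 0.237 , -0.5784,  0.2313]), 'tool_rot': array([ 0.9812,  0.1932,  0.    , -0.    ]), 'contact_force': array([ 0.728 ,  0.2648, -0.5851]), 'moment': array([ 0.0408, -0.0055, -0.0071]), 'grasp_force': 0.0, 'finger_gap': 0.08513838858670075}
```

View pics/top0.png

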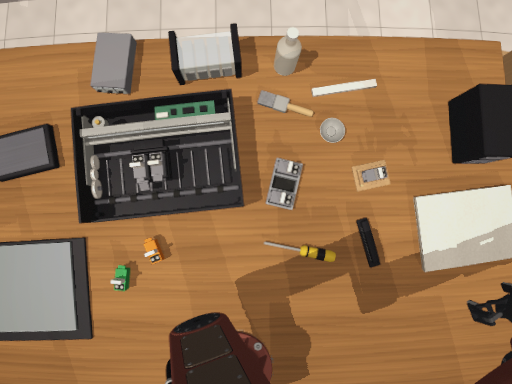

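View pics/side0.png

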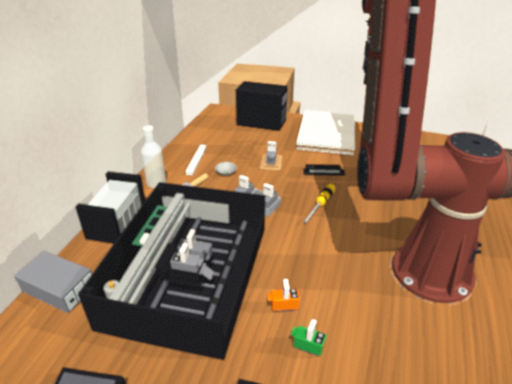

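The top view shows the printer at (157,155), with heads at (138,170) and (158,166) in its carriage. It also shows the tray at (285,183) with its middle pocket free, the new head at (374,175), and orange and green decoys at (153,250) and (121,278). Next I'll measure the fins precisely.

```bash
cat > m.py <<'E'
from h import *
import pickle
np.set_printoptions(precision=4,suppress=True)
def rect(P):
    (c,s,a)=cv2.minAreaRect((P[:,:2]*1000).astype(np.float32)); 
    return np.array(c)/1000,np.array(s),a
regs={"carr":((.50,.62),(.14,.29)),"tray":((.42,.60),(-.20,-.07)),"pack":((.46,.60),(-.46,-.32))}
base={"carr":.061,"tray":.004,"pack":.003}
C={n:pickle.load(open(n+"0.pkl","rb")) for n in("top","side")}
if __name__=="__main__":
  for n,c in C.items():
    W=cloud(c)
    for k,((x0,x1),(y0,y1)) in regs.items():
        m=(W[...,0]>x0)&(W[...,0]<x1)&(W[...,1]>y0)&(W[...,1]<y1)
        for lab,lo,hi in(("fin",.068,.084),("top",.036,.050)):
            mm=(m&(W[...,2]>base[k]+lo)&(W[...,2]<base[k]+hi)).astype(np.uint8)
            N,L,S,_=cv2.connectedComponentsWithStats(mm)
            for i in range(1,N):
                if S[i,4]>=6:
                    P=W[L==i]; print(n,k,lab,S[i,4],"mean",P.mean(0),"rect",*rect(P))
  top=C["top"]["image"]; side=C["side"]["image"]
  f=lambda im,u,v,r:cv2.resize(im[v-r:v+r,u-r:u+r],(390,290) if 0 else (290,290),interpolation=cv2.INTER_CUBIC)
  save("crops.png",np.vstack([np.hstack([f(top,149,166,30),f(top,285,183,30)]),np.hstack([f(top,371,175,30),f(side,190,258,40)])]))
E
python3 m.py
```

```text
top carr fin 52 mean [0.5631 0.1856 0.1366] rect [0.5633 0.1861] [10.3585 25.9883] 5.162111282348633
top carr fin 55 mean [0.5593 0.2311 0.1369] rect [0.5598 0.2326] [28.8366 10.2483] 89.9200668334961
top carr top 290 mean [0.5552 0.1856 0.1046] rect [0.5561 0.1873] [73.757  33.4127] 5.3403167724609375
top carr top 283 mean [0.5548 0.2303 0.1035] rect [0.555  0.2319] [69.8733 33.7367] 4.866942882537842
top tray fin 45 mean [ 0.5524 -0.1575  0.0801] rect [ 0.5529 -0.1577] [10.3811 27.5382] 74.31170654296875
top tray fin 45 mean [ 0.4711 -0.1358  0.0803] rect [ 0.4711 -0.1364] [10.8059 27.1978] 74.52677154541016
top tray top 245 mean [ 0.5528 -0.1536  0.0464] rect [ 0.5537 -0.1531] [69.0768 32.2252] 75.00511169433594
top tray top 241 mean [ 0.472  -0.1321  0.0468] rect [ 0.4725 -0.1321] [68.7762 31.9321] 74.75348663330078
top pack fin 52 mean [ 0.5335 -0.3968  0.0785] rect [ 0.5334 -0.3977] [27.6407 11.1183] 15.123757362365723
top pack top 202 mean [ 0.5316 -0.3898  0.0459] rect [ 0.533  -0.3942] [32.3043 70.0996] 10.124703407287598
side carr fin 49 mean [0.5626 0.1906 0.135 ] rect [0.
[... 403 characters left out ...]
] rect [0.5555 0.2329] [69.702  32.7292] 6.950475692749023
side tray fin 34 mean [ 0.5545 -0.1535  0.0779] rect [ 0.5536 -0.1561] [13.9257 27.5834] 79.51129150390625
side tray fin 38 mean [ 0.4738 -0.1328  0.0779] rect [ 0.4742 -0.1355] [13.221  28.6496] 76.32920837402344
side tray top 103 mean [ 0.5535 -0.1497  0.0466] rect [ 0.5553 -0.155 ] [59.5517 34.0987] 76.80210876464844
side tray top 85 mean [ 0.467  -0.1284  0.0466] rect [ 0.4727 -0.1327] [59.9795 30.6144] 76.5528793334961
side pack fin 25 mean [ 0.5349 -0.3943  0.0771] rect [ 0.5346 -0.3931] [27.524  11.5297] 17.0780029296875
side pack top 72 mean [ 0.5316 -0.3794  0.0455] rect [ 0.5315 -0.3769] [31.0042 40.4536] 14.478711128234863
```

View pics/crops.png

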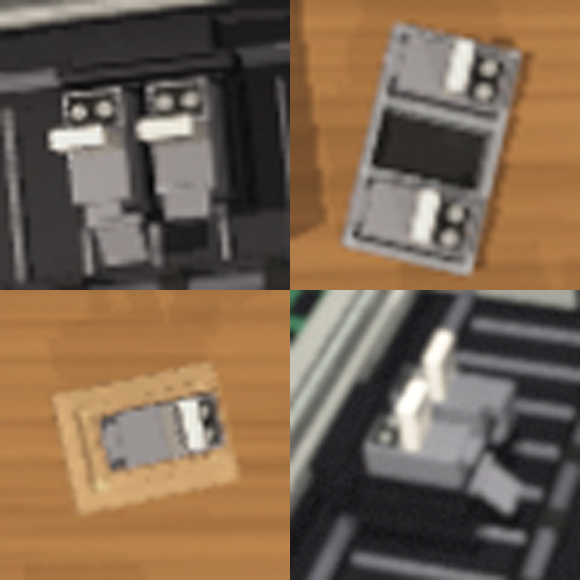

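The crops settle the orientations:
- **Worn head:** it is in the left slot, where the latch tongue hangs in front. The carriage yaw is about +5°.
- **Tray:** its x axis points at about -105°, and the pocket is near (0.513, -0.1465).
- **New head:** it points at about -76°, near (0.534, -0.396).

I'm now flying to the worn head.

apply_moves --pt "-1 0.04 0.1 0 0.01" --pt "-1 0.08 0.2 0 0.02" --pt "-1 0.12 0.3 0 0.03" --pt "-1 0.16 0.4 0 0.04" --pt "-1 0.2 0.5 0 0.05" --pt "-1 0.24 0.6 0 0.06" --pt "-1 0.28 0.7 0 0.07" --pt "-1 0.32 0.8 0 0.08" --pt "-1 0.36 0.9 0 0.09" --pt "-1 0.4 1 0 0.1"

```text
time: 2.3
ee_pos: [0.2773, -0.4775, 0.2313]
tool_rot: [0.964, 0.267, 0.0, 0.0]
contact_force: [0.9, -0.3, -0.2]
finger_gap: 0.0854
grasp_force: 0.0
```

apply_moves --pt "-1 0.04 0.1 0 0.01" --pt "-1 0.08 0.2 0 0.02" --pt "-1 0.12 0.3 0 0.03" --pt "-1 0.16 0.4 0 0.04" --pt "-1 0.2 0.5 0 0.05" --pt "-1 0.24 0.6 0 0.06" --pt "-1 0.28 0.7 0 0.07" --pt "-1 0.32 0.8 0 0.08" --pt "-1 0.36 0.9 0 0.09" --pt "-1 0.4 1 0 0.1"

```text
time: 3.3
ee_pos: [0.3173, -0.3775, 0.2313]
tool_rot: [0.941, 0.338, 0.0, 0.0]
contact_force: [0.4, 1.0, -0.4]
finger_gap: 0.0857
grasp_force: 0.0
```

apply_moves --pt "-1 0.04 0.1 0 0.01" --pt "-1 0.08 0.2 0 0.02" --pt "-1 0.12 0.3 0 0.03" --pt "-1 0.16 0.4 0 0.04" --pt "-1 0.2 0.5 0 0.05" --pt "-1 0.24 0.6 0 0.06" --pt "-1 0.28 0.7 0 0.07" --pt "-1 0.32 0.8 0 0.08" --pt "-1 0.36 0.9 0 0.09" --pt "-1 0.4 1 0 0.1"

```text
time: 4.3
ee_pos: [0.3573, -0.2775, 0.2313]
tool_rot: [0.913, 0.408, 0.0, 0.0]
contact_force: [-0.7, 0.1, -0.1]
finger_gap: 0.0855
grasp_force: 0.0
```

apply_moves --pt "-1 0.04 0.1 0 0.01" --pt "-1 0.08 0.2 0 0.02" --pt "-1 0.12 0.3 0 0.03" --pt "-1 0.16 0.4 0 0.04" --pt "-1 0.2 0.5 0 0.05" --pt "-1 0.24 0.6 0 0.06" --pt "-1 0.28 0.7 0 0.07" --pt "-1 0.32 0.8 0 0.08" --pt "-1 0.36 0.9 0 0.09" --pt "-1 0.4 1 0 0.1"

```text
time: 5.3
ee_pos: [0.3973, -0.1775, 0.2313]
tool_rot: [0.88, 0.475, 0.0, 0.0]
contact_force: [0.2, -0.5, 0.7]
finger_gap: 0.0853
grasp_force: 0.0
```

apply_moves --pt "-1 0.04 0.1 0 0.011" --pt "-1 0.08 0.2 0 0.022" --pt "-1 0.12 0.3 0 0.033" --pt "-1 0.16 0.4 0 0.044" --pt "-1 0.2 0.5 0 0.055" --pt "-1 0.24 0.6 0 0.066" --pt "-1 0.28 0.7 0 0.077" --pt "-1 0.32 0.8 0 0.088" --pt "-1 0.36 0.9 0 0.099" --pt "-1 0.4 1 0 0.11"

```text
time: 6.3
ee_pos: [0.4373, -0.0775, 0.2313]
tool_rot: [0.838, 0.546, -0.0, -0.0]
contact_force: [0.2, 0.2, -0.5]
finger_gap: 0.0855
grasp_force: 0.0
```

apply_moves --pt "-1 0.04 0.1 0 0.011" --pt "-1 0.08 0.2 0 0.022" --pt "-1 0.12 0.3 0 0.033" --pt "-1 0.16 0.4 0 0.044" --pt "-1 0.2 0.5 0 0.055" --pt "-1 0.24 0.6 0 0.066" --pt "-1 0.28 0.7 0 0.077" --pt "-1 0.32 0.8 0 0.088" --pt "-1 0.36 0.9 0 0.099" --pt "-1 0.4 1 0 0.11"

```text
time: 7.3
ee_pos: [0.4773, 0.0225, 0.2313]
tool_rot: [0.79, 0.613, -0.0, 0.0]
contact_force: [0.1, 0.7, 0.4]
finger_gap: 0.0853
grasp_force: 0.0
```

apply_moves --pt "-1 0.04 0.1 0 0.011" --pt "-1 0.08 0.2 0 0.022" --pt "-1 0.12 0.3 0 0.033" --pt "-1 0.16 0.4 0 0.044" --pt "-1 0.2 0.5 0 0.055" --pt "-1 0.24 0.6 0 0.066" --pt "-1 0.28 0.7 0 0.077" --pt "-1 0.32 0.8 0 0.088" --pt "-1 0.36 0.9 0 0.099" --pt "-1 0.4 1 0 0.11"

```text
time: 8.3
ee_pos: [0.5173, 0.1225, 0.2313]
tool_rot: [0.737, 0.676, -0.0, -0.0]
contact_force: [0.7, -0.0, -0.5]
finger_gap: 0.0855
grasp_force: 0.0
```

apply_moves --pt "-1 0.05 0.12 -0.03 0.014" --pt "-1 0.1 0.24 -0.06 0.028" --pt "-1 0.15 0.36 -0.09 0.042" --pt "-1 0.2 0.5 -0.12 0.056" --pt "-1 0.25 0.62 -0.15 0.07" --pt "-1 0.3 0.74 -0.18 0.084" --pt "-1 0.35 0.86 -0.21 0.098" --pt "-1 0.4 1 -0.24 0.112" --pt "-1 0.42 1 -0.27 0.116" --pt "-1 0.42 1 -0.3 0.116"

```text
time: 9.3
ee_pos: [0.5592, 0.2219, 0.201]
tool_rot: [0.675, 0.737, -0.0, 0.0]
contact_force: [-0.1, -0.2, -0.4]
finger_gap: 0.0851
grasp_force: 0.0
```

apply_moves --pt "-1 0 0.05 -0.1 0" --pt "-1 0 0.1 -0.25 0" --pt "-1 0 0.1 -0.4 0" --pt "-1 0 0.1 -0.55 0" --pt "-1 0 0.1 -0.7 0" --pt "-1 0 0.1 -0.82 0" --pt "-1 0 0.1 -0.92 0" --pt "-1 0 0.1 -0.92 0" --pt "1 0 0.1 -0.92 0" --pt "1 0 0.1 -0.92 0"

```text
time: 10.3
ee_pos: [0.5598, 0.2319, 0.1103]
tool_rot: [0.676, 0.737, 0.001, 0.001]
contact_force: [0.0, 0.6, 0.5]
finger_gap: 0.0594
grasp_force: 0.0
```

apply_moves --pt "1 0 0 0 0" --pt "1 0 0 0 0" --pt "1 0 0 0 0" --pt "1 0 0 0 0" --pt "1 0 0 0 0" --pt "1 0 0 0 0" --pt "1 0 0 0 0" --pt "1 0 0 0 0" --pt "1 0 0 0.03 0" --pt "1 0 0 0.06 0"

```text
time: 11.3
ee_pos: [0.5586, 0.2315, 0.1151]
tool_rot: [0.676, 0.737, -0.0, -0.0]
contact_force: [0.7, -0.4, -0.9]
finger_gap: 0.009
grasp_force: 60.7
```

apply_moves --pt "1 0 0 0.06 0" --pt "1 0 0 0.14 0" --pt "1 0 0 0.25 0" --pt "1 0 0 0.36 0" --pt "1 0 0 0.48 0" --pt "1 0 0 0.6 0" --pt "1 0 0 0.72 0" --pt "1 0 0 0.84 0" --pt "1 0 0 0.94 0" --pt "1 0 0 1 0"

```text
time: 12.3
ee_pos: [0.5595, 0.2318, 0.2169]
tool_rot: [0.676, 0.737, 0.001, 0.0]
contact_force: [-0.2, -0.5, -0.8]
finger_gap: 0.0091
grasp_force: 60.7
```

```bash
python3 - <<'E'
from h import *
import pickle
np.set_printoptions(precision=4,suppress=True)
s=telemetry.sense(); print(s["ee_pos"],s["contact_force"],s["finger_gap"],s["joints"])
for n in("top","side"):
    c=vision.capture(n); pickle.dump(c,open(n+"1.pkl","wb")); W=cloud(c)
    m=(W[...,0]>.48)&(W[...,0]<.64)&(W[...,1]>.15)&(W[...,1]<.30)
    for z in np.arange(.05,.3,.01): 
        k=(m&(W[...,2]>=z)&(W[...,2]<z+.01)).sum(); print(n,round(z,3),k,end=" | ")
    print()
    u,v=map(int,proj(c,[.56,.232,.19])); save(n+"1.png",cv2.resize(c["image"][v-60:v+60,u-60:u+60],(400,400),interpolation=cv2.INTER_CUBIC))
a,b=[cv2.imread(f"pics/{n}1.png") for n in("top","side")]; cv2.imwrite("pics/lift.png",np.hstack([a,b]))
E
```

```text
[0.5595 0.2318 0.2169] [-0.192  -0.4817 -0.7716] 0.009141618753404718 [0.2769 0.1874 1.6758 0.     1.2767 0.19  ]
top 0.05 176 | top 0.06 249 | top 0.07 297 | top 0.08 478 | top 0.09 24 | top 0.1 286 | top 0.11 9 | top 0.12 9 | top 0.13 47 | top 0.14 2 | top 0.15 0 | top 0.16 0 | top 0.17 8 | top 0.18 32 | top 0.19 35 | top 0.2 102 | top 0.21 128 | top 0.22 26 | top 0.23 27 | top 0.24 32 | top 0.25 15 | top 0.26 47 | top 0.27 54 | top 0.28 45 | top 0.29 53 | 
side 0.05 239 | side 0.06 355 | side 0.07 493 | side 0.08 658 | side 0.09 99 | side 0.1 244 | side 0.11 25 | side 0.12 16 | side 0.13 0 | side 0.14 0 | side 0.15 0 | side 0.16 14 | side 0.17 50 | side 0.18 114 | side 0.19 108 | side 0.2 167 | side 0.21 179 | side 0.22 62 | side 0.23 73 | side 0.24 95 | side 0.25 70 | side 0.26 160 | side 0.27 169 | side 0.28 181 | side 0.29 178 |
```

View pics/lift.png

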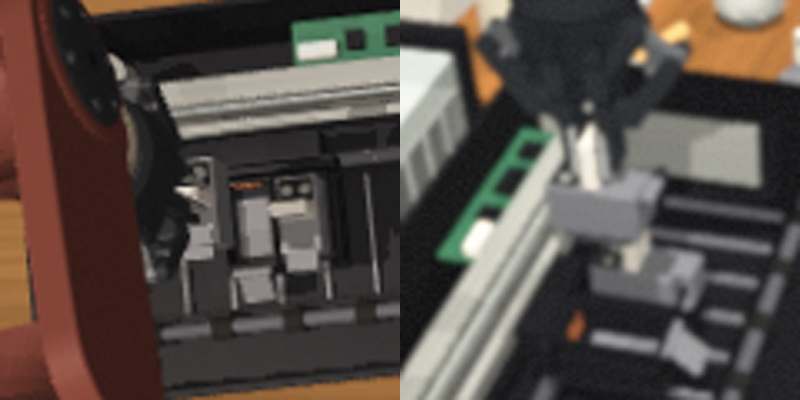

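The worn head is up and upright, held squarely by its fin, and the left slot is empty (crop (255,230)). Now I'm carrying it to the tray.

apply_moves --pt "1 -0.01 -0.09 0 -0.03" --pt "1 -0.02 -0.19 0 -0.06" --pt "1 -0.03 -0.28 0 -0.1" --pt "1 -0.05 -0.38 0 -0.13" --pt "1 -0.06 -0.47 0 -0.16" --pt "1 -0.07 -0.57 0 -0.19" --pt "1 -0.08 -0.66 0 -0.22" --pt "1 -0.09 -0.76 0 -0.26" --pt "1 -0.1 -0.85 0 -0.29" --pt "1 -0.12 -0.95 0 -0.32"

```text
time: 13.4
ee_pos: [0.5469, 0.1359, 0.2153]
tool_rot: [0.832, 0.554, 0.0, -0.0]
contact_force: [0.3, -0.6, -0.2]
finger_gap: 0.0089
grasp_force: 60.7
```

apply_moves --pt "1 -0.01 -0.09 0 -0.03" --pt "1 -0.02 -0.19 0 -0.06" --pt "1 -0.03 -0.28 0 -0.1" --pt "1 -0.05 -0.38 0 -0.13" --pt "1 -0.06 -0.47 0 -0.16" --pt "1 -0.07 -0.57 0 -0.19" --pt "1 -0.08 -0.66 0 -0.22" --pt "1 -0.09 -0.76 0 -0.26" --pt "1 -0.1 -0.85 0 -0.29" --pt "1 -0.12 -0.95 0 -0.32"

```text
time: 14.4
ee_pos: [0.5349, 0.0409, 0.2154]
tool_rot: [0.94, 0.34, 0.0, 0.0]
contact_force: [0.4, 0.4, -0.5]
finger_gap: 0.009
grasp_force: 60.7
```

apply_moves --pt "1 -0.01 -0.09 0 -0.03" --pt "1 -0.02 -0.19 0 -0.06" --pt "1 -0.03 -0.28 0 -0.1" --pt "1 -0.05 -0.38 0 -0.13" --pt "1 -0.06 -0.47 0 -0.16" --pt "1 -0.07 -0.57 0 -0.19" --pt "1 -0.08 -0.66 0 -0.22" --pt "1 -0.09 -0.76 0 -0.26" --pt "1 -0.1 -0.85 0 -0.29" --pt "1 -0.12 -0.95 0 -0.32"

```text
time: 15.4
ee_pos: [0.5229, -0.0541, 0.2153]
tool_rot: [0.994, 0.107, 0.0, -0.0]
contact_force: [-0.4, 0.2, 0.2]
finger_gap: 0.0091
grasp_force: 60.7
```

apply_moves --pt "1 -0.01 -0.09 0 -0.03" --pt "1 -0.02 -0.19 0 -0.06" --pt "1 -0.03 -0.28 -0.05 -0.1" --pt "1 -0.05 -0.38 -0.1 -0.13" --pt "1 -0.06 -0.47 -0.2 -0.16" --pt "1 -0.07 -0.57 -0.3 -0.19" --pt "1 -0.08 -0.66 -0.4 -0.22" --pt "1 -0.09 -0.76 -0.5 -0.26" --pt "1 -0.1 -0.85 -0.6 -0.29" --pt "1 -0.11 -0.93 -0.7 -0.32"

```text
time: 16.4
ee_pos: [0.5116, -0.1471, 0.1441]
tool_rot: [0.991, -0.132, -0.0, -0.0]
contact_force: [0.2, 0.1, -0.6]
finger_gap: 0.0091
grasp_force: 60.7
```

```bash
python3 - <<'E'
from h import *
import pickle
np.set_printoptions(precision=4,suppress=True)
s=telemetry.sense(); print(s["ee_pos"],s["tool_rot"],s["time"])
ims=[]
for n in("top","side"):
    c=vision.capture(n); pickle.dump(c,open(n+"2.pkl","wb")); W=cloud(c)
    u,v=map(int,proj(c,[.51,-.147,.10])); ims.append(cv2.resize(c["image"][v-40:v+40,u-40:u+40],(400,400),interpolation=cv2.INTER_CUBIC))
    m=(W[...,0]>.42)&(W[...,0]<.6)&(W[...,1]>-.22)&(W[...,1]<-.07)
    for z in np.arange(.06,.24,.005):
        k=m&(W[...,2]>=z)&(W[...,2]<z+.005)
        if k.sum(): print(n,round(z,3),k.sum(),W[k].mean(0),W[k].min(0)[:2],W[k].max(0)[:2])
save("tray2.png",np.hstack(ims))
E
```

```text
[ 0.5116 -0.1471  0.1441] [ 0.9912 -0.1325 -0.0004 -0.0001] 16.4
top 0.06 2 [ 0.4741 -0.1319  0.0631] [ 0.4688 -0.1334] [ 0.4794 -0.1304]
top 0.065 1 [ 0.4581 -0.1324  0.0678] [ 0.4581 -0.1324] [ 0.4581 -0.1324]
top 0.07 2 [ 0.471  -0.1309  0.0735] [ 0.4658 -0.1322] [ 0.4762 -0.1295]
top 0.075 20 [ 0.4711 -0.1356  0.0784] [ 0.4577 -0.1424] [ 0.4839 -0.1289]
top 0.08 23 [ 0.4706 -0.1366  0.0816] [ 0.4602 -0.1421] [ 0.4836 -0.1312]
top 0.085 1 [ 0.4833 -0.1364  0.0867] [ 0.4833 -0.1364] [ 0.4833 -0.1364]
top 0.1 1 [ 0.4977 -0.1325  0.104 ] [ 0.4977 -0.1325] [ 0.4977 -0.1325]
top 0.105 1 [ 0.5002 -0.1221  0.1073] [ 0.5002 -0.1221] [ 0.5002 -0.1221]
top 0.11 2 [ 0.4985 -0.1292  0.1117] [ 0.4971 -0.1342] [ 0.4999 -0.1243]
top 0.12 1 [ 0.4992 -0.1259  0.1207] [ 0.4992 -0.1259] [ 0.4992 -0.1259]
top 0.125 1 [ 0.4987 -0.1278  0.127 ] [ 0.4987 -0.1278] [ 0.4987 -0.1278]
top 0.13 1 [ 0.4982 -0.1297  0.1324] [ 0.4982 -0.1297] [ 0.4982 -0.1297]
top 0.135 8 [ 0.5029 -0.1238  0.1377] [ 0.5003 -0.1269] [ 0.5076 -0.1197]
top 0.14 1 [ 0.5026 -0.1216  0.142 ] [ 0.5026 -0.1216] [ 0.5026 -0.1216]
top 0.
[... 2075 characters left out ...]
84] [ 0.5345 -0.106 ]
side 0.195 25 [ 0.5024 -0.141   0.1975] [ 0.4893 -0.1838] [ 0.5301 -0.1032]
side 0.2 28 [ 0.5077 -0.13    0.2025] [ 0.4895 -0.1843] [ 0.5348 -0.0992]
side 0.205 38 [ 0.5072 -0.1332  0.2076] [ 0.4874 -0.187 ] [ 0.5335 -0.0972]
side 0.21 44 [ 0.5043 -0.1382  0.2122] [ 0.4864 -0.1934] [ 0.5348 -0.0926]
side 0.215 39 [ 0.504  -0.1371  0.2173] [ 0.4857 -0.2012] [ 0.5377 -0.0891]
side 0.22 40 [ 0.5054 -0.1319  0.2225] [ 0.4855 -0.2001] [ 0.5355 -0.0886]
side 0.225 50 [ 0.5056 -0.1325  0.2275] [ 0.4834 -0.2024] [ 0.5382 -0.0834]
side 0.23 61 [ 0.5103 -0.1259  0.2326] [ 0.4831 -0.2037] [ 0.5405 -0.0837]
side 0.235 51 [ 0.5096 -0.1236  0.2371] [ 0.4862 -0.2015] [ 0.5383 -0.0832]
```

View pics/tray2.png

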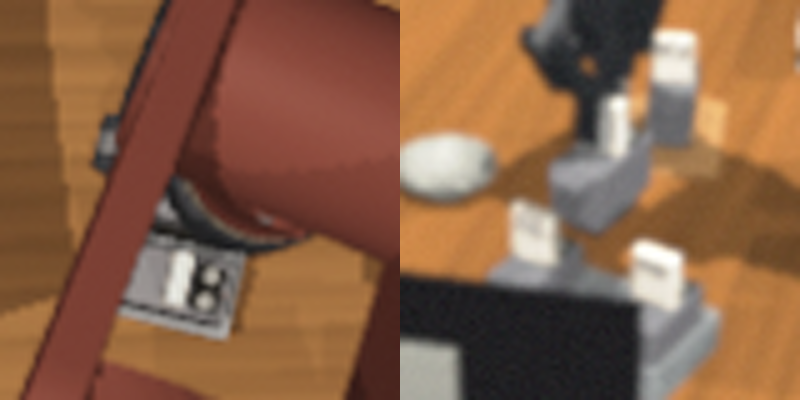

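The side view (right half) shows the held head upright over the middle pocket, at about (600,165) in the crop, between the parked fins at (535,230) and (655,275). The arm hides it from the top camera. I'll fit a head model to the point clouds to get relative positions, so calibration bias cancels.

```bash
cat > fit.py <<'E'
from h import *
import pickle
from scipy.optimize import least_squares
B=[((0,0,27),(30,16,17)),((0,0,5),(22,12,5)),((0,0,61),(5,14,17)),((-34,0,39),(5,10,3))]
def sd(P):
    D=[]
    for c,h in B:
        q=np.abs(P*1000-np.array(c))-np.array(h)
        D.append(np.linalg.norm(np.maximum(q,0),axis=1)+np.minimum(q.max(1),0))
    return np.min(D,0)
def loc(P,p):
    c,s=np.cos(p[3]),np.sin(p[3]); Q=P-p[:3]
    return np.stack([c*Q[:,0]+s*Q[:,1],-s*Q[:,0]+c*Q[:,1],Q[:,2]],1)
def fit(W,guess,zlo=.02,zhi=.079,freeyaw=True,fitz=True):
    """guess = underside x,y,z,yaw(deg)"""
    g=np.array([*guess[:3],np.radians(guess[3])])
    A=W.reshape(-1,3); A=A[~np.isnan(A[:,0])]
    p=g.copy()
    for tol in(8,5,4):
        L=loc(A,p); k=(np.abs(sd(L))<tol)&(L[:,2]>zlo)&(L[:,2]<zhi); P=A[k]
        fr=[0,1]+([2] if fitz else [])+([3] if freeyaw else [])
        def f(v):
            q=p.copy(); q[fr]=v; return sd(loc(P,q))
        r=least_squares(f,p[fr],loss="soft_l1",x_scale=[1e-3]*2+[1e-3]*fitz+[1e-2]*freeyaw); p[fr]=r.x
    return np.r_[p[:3]*1000,np.degrees(p[3])],len(P),np.sqrt(np.mean(f(p[fr])**2))
def L(n): return pickle.load(open(n+".pkl","rb"))
E
python3 - <<'E'
from fit import *
np.set_printoptions(precision=2,suppress=True)
for n in("top0","side0","side2"):
    W=cloud(L(n))
    g={"A":(.553,-.1565,.004,-105),"B":(.472,-.1345,.004,-105),"new":(.534,-.3955,.003,-76),"shut":(.5635,.187,.061,5)}
    if n!="side2": g["old"]=(.5595,.233,.061,5)
    else: g={"A":g["A"],"B":g["B"],"held":(.5116,-.1471,.0925,-105.2)}
    for k,v in g.items():
        zl=.008 if k=="held" else .03 
        print(n,k,*fit(W,v,zl,.062 if k=="held" else .079))
        if k in("held","A","B"): print("   fixed yaw",*fit(W,v,zl,.062 if k=="held" else .079,freeyaw=False))
E
```

```text
top0 A [ 553.07 -157.64    2.88 -103.32] 296 1.4447424138621974
   fixed yaw [ 553.15 -157.5     2.89 -105.  ] 295 1.4595095318502924
top0 B [ 471.69 -136.23    3.31 -104.56] 284 1.430495963672074
   fixed yaw [ 471.66 -136.2     3.31 -105.  ] 284 1.431338906414189
top0 new [ 534.01 -397.4     2.05  -79.61] 276 1.3460392151846616
top0 shut [562.33 187.94  60.72   5.87] 349 1.5922631704225103
top0 old [559.62 232.19  60.05   5.5 ] 361 1.3116898796859304
side0 A [ 555.31 -156.64    2.35 -103.93] 195 1.3197356514679306
   fixed yaw [ 555.39 -156.6     2.41 -105.  ] 196 1.3236326977976751
side0 B [ 474.2  -135.58    2.4  -105.23] 196 1.1941803880130655
   fixed yaw [ 474.2  -135.56    2.4  -105.  ] 196 1.1951280752329305
side0 new [ 535.59 -397.39    1.38  -78.93] 150 1.5735941451016435
side0 shut [563.47 186.13  59.9    4.3 ] 373 1.6648407335199997
side0 old [560.31 232.04  60.39   5.49] 490 1.0388982652814907
side2 A [ 555.78 -156.99    2.46 -104.29] 194 1.2952912814446869
   fixed yaw [ 555.81 -157.02    2.46 -105.  ] 194 1.2950286963251858
side2 B [ 474.27 -135.44    2.33 -104.59] 193 1.250646960675723
   fixed yaw [ 474.26 -135.44    2.33 -105.  ] 193 1.251489798324095
side2 held [ 511.43 -146.22   92.33 -104.89] 288 1.191318230372141
   fixed yaw [ 511.42 -146.24   92.3  -105.2 ] 288 1.1910952183042474
```

```bash
python3 - <<'E'
from fit import *
np.set_printoptions(precision=4,suppress=True)
for n in("top0","side0"):
    W=cloud(L(n)); A=W.reshape(-1,3); A=A[~np.isnan(A[:,0])]
    c=np.array([.513,-.1465]); a=np.radians(-105); d=A[:,:2]-c
    X=d@[np.cos(a),np.sin(a)]; Y=d@[-np.sin(a),np.cos(a)]
    k=(abs(X)<.045)&(abs(Y)<.075)&(A[:,2]>.021)&(A[:,2]<.031); X,Y=X[k],Y[k]
    print(n,k.sum(),"x edges",np.percentile(X,[1,3,97,99]),"y edges",np.percentile(Y,[1,3,97,99]),
      "middle ribs y+",np.median(Y[(Y>.015)&(Y<.026)&(abs(X)<.02)]),"y-",np.median(Y[(Y<-.015)&(Y>-.026)&(abs(X)<.02)]))
E
```

```text
top0 277 x edges [-0.036  -0.0357  0.0374  0.0377] y edges [-0.0656 -0.0651  0.0635  0.0641] middle ribs y+ 0.021244991428533647 y- -0.021882219392695454
side0 110 x edges [-0.0369 -0.0363  0.0346  0.036 ] y edges [-0.0647 -0.064   0.0288  0.0294] middle ribs y+ 0.022066517387260433 y- nan
  return _methods._mean(a, axis=axis, dtype=dtype,
  ret = ret.dtype.type(ret / rcount)
```

apply_moves --pt "1 0.01 0 -0.05 0" --pt "1 0.02 0 -0.15 0" --pt "1 0.03 0 -0.25 0" --pt "1 0.03 0 -0.35 0" --pt "1 0.03 0 -0.45 0" --pt "1 0.03 0 -0.55 0" --pt "1 0.03 0 -0.63 0" --pt "1 0.03 0 -0.68 0" --pt "1 0.03 0 -0.72 0" --pt "1 0.03 0 -0.75 0"

```text
time: 17.5
ee_pos: [0.5151, -0.1464, 0.0701]
tool_rot: [0.991, -0.131, 0.0, 0.0]
contact_force: [-0.2, 0.4, -0.9]
finger_gap: 0.0089
grasp_force: 60.7
```

```bash
python3 - <<'E'
from fit import *
np.set_printoptions(precision=2,suppress=True)
c=vision.capture("side"); W=cloud(c); s=telemetry.sense(); print(s["ee_pos"],s["contact_force"],s["moment"])
print(fit(W,(.5146,-.147,.019,-105.2),.01,.062),fit(W,(.5146,-.147,.019,-105.2),.01,.062,freeyaw=False))
E
```

```text
[ 0.51 -0.15  0.07] [ 0.96 -0.45 -1.3 ] [ 0.05  0.07 -0.01]
(array([ 516.62, -142.59,   19.88, -103.08]), 157, np.float64(1.4052465459636596)) (array([ 516.38, -144.19,   19.89, -105.2 ]), 153, np.float64(1.3129773936650133))
```

apply_moves --pt "1 0 0 -0.02 0" --pt "1 0 0 -0.04 0" --pt "1 0 0 -0.06 0" --pt "1 0 0 -0.08 0" --pt "1 0 0 -0.1 0" --pt "1 0 0 -0.12 0" --pt "1 0 0 -0.14 0" --pt "1 0 0 -0.155 0" --pt "1 0 0 -0.155 0" --pt "1 0 0 -0.155 0"

```text
time: 18.55
ee_pos: [0.5149, -0.1463, 0.0548]
tool_rot: [0.991, -0.131, -0.0, -0.0]
contact_force: [-0.1, -0.6, -0.6]
finger_gap: 0.0093
grasp_force: 60.7
```

apply_moves --pt "1 0 0 -0.01 0" --pt "1 0 0 -0.02 0" --pt "-1 0 0 -0.02 0" --pt "-1 0 0 -0.02 0" --pt "-1 0 0 -0.02 0" --pt "-1 0 0 -0.02 0" --pt "-1 0 0 -0.02 0" --pt "-1 0 0 -0.02 0" --pt "-1 0 0 -0.02 0" --pt "-1 0 0 0.05 0"

```text
time: 19.55
ee_pos: [0.5139, -0.1459, 0.059]
tool_rot: [0.991, -0.131, -0.001, -0.0]
contact_force: [0.1, 0.1, -0.7]
finger_gap: 0.0854
grasp_force: 0.0
```

apply_moves --pt "-1 0 0 0.1 0" --pt "-1 0 0 0.2 0" --pt "-1 0 0 0.3 0" --pt "-1 0 0 0.4 0" --pt "-1 0 0 0.5 0" --pt "-1 0 0 0.6 0" --pt "-1 0 0 0.7 0" --pt "-1 0 0 0.8 0" --pt "-1 0 0 0.9 0" --pt "-1 0 0 1 0"

```text
time: 20.55
ee_pos: [0.5149, -0.1463, 0.1606]
tool_rot: [0.991, -0.131, -0.0, 0.0]
contact_force: [0.2, -0.5, 0.4]
finger_gap: 0.0854
grasp_force: 0.0
```

```bash
python3 - <<'E'
from fit import *
np.set_printoptions(precision=2,suppress=True)
c=vision.capture("side"); W=cloud(c); s=telemetry.sense(); print(s["ee_pos"],s["tool_rot"],s["finger_gap"])
for g in((.5146,-.147,.004,-105.2),(.555,-.157,.004,-105),(.474,-.1355,.004,-105)): print(fit(W,g,.03,.079))
E
```

```text
[ 0.52 -0.15  0.16] [ 0.99 -0.13  0.    0.  ] 0.08509075540217824
(array([ 516.27, -145.7 ,    2.69, -106.53]), 145, np.float64(1.3072147838998387))
(array([ 555.82, -157.28,    2.33, -103.56]), 178, np.float64(1.3188791421054085))
(array([ 474.24, -135.61,    2.36, -104.31]), 200, np.float64(1.361572008553405))
```

The worn head is fully down at the same height as the parked ones, and released. Next is the new head.

apply_moves --pt "-1 0.007 -0.084 0 0.01" --pt "-1 0.013 -0.167 0 0.02" --pt "-1 0.02 -0.25 0 0.03" --pt "-1 0.027 -0.334 0 0.042" --pt "-1 0.033 -0.418 0 0.052" --pt "-1 0.04 -0.5 0 0.063" --pt "-1 0.047 -0.585 0 0.073" --pt "-1 0.053 -0.67 0 0.084" --pt "-1 0.06 -0.75 0 0.095" --pt "-1 0.067 -0.836 0 0.105"

```text
time: 21.6
ee_pos: [0.5217, -0.2306, 0.1598]
tool_rot: [0.999, -0.052, -0.0, -0.0]
contact_force: [-0.1, 0.7, -0.3]
finger_gap: 0.0856
grasp_force: 0.0
```

apply_moves --pt "-1 0.007 -0.084 0 0.01" --pt "-1 0.013 -0.167 0 0.02" --pt "-1 0.02 -0.25 0 0.03" --pt "-1 0.027 -0.334 0 0.042" --pt "-1 0.033 -0.418 0 0.052" --pt "-1 0.04 -0.5 0 0.063" --pt "-1 0.047 -0.585 0 0.073" --pt "-1 0.053 -0.67 0 0.084" --pt "-1 0.06 -0.75 0 0.095" --pt "-1 0.067 -0.836 0 0.105"

```text
time: 22.6
ee_pos: [0.5284, -0.3142, 0.1598]
tool_rot: [1.0, 0.027, -0.0, -0.0]
contact_force: [0.1, 0.5, 0.1]
finger_gap: 0.0852
grasp_force: 0.0
```

apply_moves --pt "-1 0.007 -0.084 0 0.01" --pt "-1 0.013 -0.167 0 0.02" --pt "-1 0.02 -0.25 0 0.03" --pt "-1 0.027 -0.334 0 0.042" --pt "-1 0.033 -0.418 0 0.052" --pt "-1 0.04 -0.5 0 0.063" --pt "-1 0.047 -0.585 0 0.073" --pt "-1 0.053 -0.67 0 0.084" --pt "-1 0.06 -0.75 0 0.095" --pt "-1 0.067 -0.836 0 0.105"

```text
time: 23.6
ee_pos: [0.5351, -0.3978, 0.1598]
tool_rot: [0.994, 0.106, -0.0, -0.0]
contact_force: [0.1, -0.1, 0.0]
finger_gap: 0.0855
grasp_force: 0.0
```

```bash
python3 - <<'E'
from fit import *
np.set_printoptions(precision=4,suppress=True)
s=telemetry.sense(); print(s["ee_pos"],s["tool_rot"])
c=vision.capture("side"); W=cloud(c); print(fit(W,(.535,-.397,.003,-78),.03,.079))
W=cloud(L("top0")); A=W.reshape(-1,3); A=A[~np.isnan(A[:,0])]
k=(abs(A[:,0]-.533)<.07)&(abs(A[:,1]+.395)<.07)&(A[:,2]>.007)&(A[:,2]<.018)
print(cv2.minAreaRect((A[k][:,:2]*1000).astype(np.float32)))
E
```

```text
[ 0.5351 -0.3978  0.1598] [ 0.9944  0.1056 -0.     -0.    ]
(array([ 535.4553, -397.2943,    1.0747,  -79.6384]), 148, np.float64(1.6428001762785454))
((533.5596313476562, -398.30303955078125), (50.62821960449219, 79.29530334472656), 11.295205116271973)
```

apply_moves --pt "-1 0 0 -0.1 0" --pt "-1 0 0 -0.22 0" --pt "-1 0 0 -0.34 0" --pt "-1 0 0 -0.46 0" --pt "-1 0 0 -0.58 0" --pt "-1 0 0 -0.7 0" --pt "-1 0 0 -0.8 0" --pt "-1 0 0 -0.9 0" --pt "-1 0 0 -0.96 0" --pt "-1 0 0 -1 0"

```text
time: 24.65
ee_pos: [0.5349, -0.397, 0.059]
tool_rot: [0.994, 0.105, -0.0, -0.0]
contact_force: [-0.0, -0.9, 0.6]
finger_gap: 0.0852
grasp_force: 0.0
```

apply_moves --pt "-1 0 0 -0.04 0" --pt "-1 0 0 -0.07 0" --pt "1 0 0 -0.07 0" --pt "1 0 0 -0.07 0" --pt "1 0 0 -0.07 0" --pt "1 0 0 -0.07 0" --pt "1 0 0 -0.07 0" --pt "1 0 0 -0.07 0" --pt "1 0 0 -0.07 0" --pt "1 0 0 -0.07 0"

```text
time: 25.65
ee_pos: [0.5351, -0.3973, 0.053]
tool_rot: [0.994, 0.105, 0.0, 0.0]
contact_force: [-0.6, -0.7, -0.1]
finger_gap: 0.009
grasp_force: 61.0
```

apply_moves --pt "1 0 0 0 0" --pt "1 0 0 0.03 0" --pt "1 0 0 0.08 0" --pt "1 0 0 0.18 0" --pt "1 0 0 0.3 0" --pt "1 0 0 0.44 0" --pt "1 0 0 0.58 0" --pt "1 0 0 0.72 0" --pt "1 0 0 0.86 0" --pt "1 0 0 1 0"

```text
time: 26.65
ee_pos: [0.5351, -0.3972, 0.1544]
tool_rot: [0.994, 0.105, 0.0, 0.0]
contact_force: [-0.3, -0.4, -0.5]
finger_gap: 0.009
grasp_force: 60.9
```

apply_moves --pt "1 0.003 0.09 0.07 0.014" --pt "1 0.007 0.18 0.14 0.028" --pt "1 0.01 0.27 0.21 0.041" --pt "1 0.014 0.36 0.28 0.055" --pt "1 0.017 0.45 0.35 0.069" --pt "1 0.021 0.54 0.42 0.083" --pt "1 0.024 0.63 0.49 0.097" --pt "1 0.028 0.72 0.56 0.11" --pt "1 0.031 0.81 0.63 0.124" --pt "1 0.035 0.9 0.7 0.138"

```text
time: 27.65
ee_pos: [0.5386, -0.3064, 0.2234]
tool_rot: [0.978, 0.208, 0.0, 0.0]
contact_force: [0.1, -0.5, -1.6]
finger_gap: 0.0088
grasp_force: 60.8
```

apply_moves --pt "1 0.003 0.09 0 0.014" --pt "1 0.007 0.18 0 0.028" --pt "1 0.01 0.27 0 0.041" --pt "1 0.014 0.36 0 0.055" --pt "1 0.017 0.45 0 0.069" --pt "1 0.021 0.54 0 0.083" --pt "1 0.024 0.63 0 0.097" --pt "1 0.028 0.72 0 0.11" --pt "1 0.031 0.81 0 0.124" --pt "1 0.035 0.9 0 0.138"

```text
time: 28.65
ee_pos: [0.5421, -0.2164, 0.2228]
tool_rot: [0.951, 0.308, 0.0, 0.0]
contact_force: [0.0, 0.7, -1.5]
finger_gap: 0.0089
grasp_force: 60.8
```

apply_moves --pt "1 0.003 0.09 0 0.014" --pt "1 0.007 0.18 0 0.028" --pt "1 0.01 0.27 0 0.041" --pt "1 0.014 0.36 0 0.055" --pt "1 0.017 0.45 0 0.069" --pt "1 0.021 0.54 0 0.083" --pt "1 0.024 0.63 0 0.097" --pt "1 0.028 0.72 0 0.11" --pt "1 0.031 0.81 0 0.124" --pt "1 0.035 0.9 0 0.138"

```text
time: 29.65
ee_pos: [0.5455, -0.1264, 0.2228]
tool_rot: [0.915, 0.405, -0.0, -0.0]
contact_force: [-0.5, -1.5, -2.0]
finger_gap: 0.009
grasp_force: 60.8
```

```bash
python3 - <<'E'
from fit import *
np.set_printoptions(precision=2,suppress=True)
s=telemetry.sense(); p=s["ee_pos"]; q=s["tool_rot"]; print(p*1000,s["time"])
y=np.degrees(2*np.arctan2(q[1],q[0]))-90; print("yaw",y)
for n in("side","top"):
    W=cloud(vision.capture(n)); g=(p[0],p[1],p[2]-.05,y)
    print(n,*fit(W,g,.0,.062),*fit(W,g,.0,.062,freeyaw=False))
    for g in((.5146,-.147,.004,-105.2),(.555,-.157,.004,-105),(.474,-.1355,.004,-105)): print(fit(W,g,.03,.079))
E
```

```text
[ 545.55 -126.43  222.8 ] 29.65
yaw -42.274410158373314
side [ 545.74 -125.84  171.77  -42.72] 330 1.1523714783101529 [ 545.78 -125.87  171.77  -42.27] 330 1.1516282426702178
(array([ 516.35, -145.42,    2.41, -108.29]), 142, np.float64(1.3861463181952225))
(array([ 555.78, -156.2 ,    1.89, -103.07]), 180, np.float64(1.3769212004629465))
(array([ 474.39, -135.7 ,    2.32, -104.5 ]), 194, np.float64(1.4353033366104628))
top [ 543.39 -127.17  171.88  -47.2 ] 18 0.5337716584852746 [ 543.94 -124.99  171.87  -42.27] 18 0.5891892632433418
(array([ 513.61, -146.26,    3.23, -105.85]), 239, np.float64(1.4294536495950632))
(array([ 553.59, -156.57,    3.89, -104.64]), 42, np.float64(0.9179023415601006))
(array([ 471.54, -136.41,    3.07, -104.63]), 285, np.float64(1.3804329097670085))
```

apply_moves --pt "1 0.003 0.09 0 0.014" --pt "1 0.007 0.18 0 0.028" --pt "1 0.01 0.27 0 0.041" --pt "1 0.014 0.36 0 0.055" --pt "1 0.017 0.45 0 0.069" --pt "1 0.021 0.54 0 0.083" --pt "1 0.024 0.63 0 0.097" --pt "1 0.028 0.72 0 0.11" --pt "1 0.031 0.81 0 0.124" --pt "1 0.035 0.9 0 0.138"

```text
time: 30.75
ee_pos: [0.5491, -0.0364, 0.2228]
tool_rot: [0.868, 0.497, 0.0, 0.0]
contact_force: [0.4, 0.2, -1.1]
finger_gap: 0.0091
grasp_force: 60.8
```

apply_moves --pt "1 0.003 0.09 0 0.014" --pt "1 0.007 0.18 0 0.028" --pt "1 0.01 0.27 0 0.041" --pt "1 0.014 0.36 0 0.055" --pt "1 0.017 0.45 0 0.069" --pt "1 0.021 0.54 0 0.083" --pt "1 0.024 0.63 0 0.097" --pt "1 0.028 0.72 0 0.11" --pt "1 0.031 0.81 0 0.124" --pt "1 0.035 0.9 0 0.138"

```text
time: 31.75
ee_pos: [0.5526, 0.0536, 0.2228]
tool_rot: [0.812, 0.584, 0.0, 0.0]
contact_force: [0.5, -0.4, -0.8]
finger_gap: 0.0088
grasp_force: 60.8
```

apply_moves --pt "1 0.003 0.09 0 0.014" --pt "1 0.007 0.18 0 0.028" --pt "1 0.01 0.27 0 0.041" --pt "1 0.014 0.36 0 0.055" --pt "1 0.017 0.45 0 0.069" --pt "1 0.021 0.54 0 0.083" --pt "1 0.024 0.63 0 0.097" --pt "1 0.028 0.72 0 0.11" --pt "1 0.031 0.81 0 0.124" --pt "1 0.035 0.9 0 0.138"

```text
time: 32.75
ee_pos: [0.5561, 0.1436, 0.2228]
tool_rot: [0.747, 0.665, -0.0, -0.0]
contact_force: [0.3, -0.1, -0.6]
finger_gap: 0.009
grasp_force: 60.8
```

apply_moves --pt "1 0.003 0.09 0 0.014" --pt "1 0.007 0.18 0 0.028" --pt "1 0.01 0.27 0 0.041" --pt "1 0.014 0.36 0 0.055" --pt "1 0.017 0.45 0 0.069" --pt "1 0.021 0.54 0 0.083" --pt "1 0.024 0.63 0 0.097" --pt "1 0.028 0.72 0 0.11" --pt "1 0.031 0.81 0 0.124" --pt "1 0.034 0.89 0 0.138"

```text
time: 33.75
ee_pos: [0.5595, 0.2326, 0.2228]
tool_rot: [0.674, 0.738, 0.0, -0.0]
contact_force: [-0.2, -0.1, -1.5]
finger_gap: 0.009
grasp_force: 60.8
```

```bash
cat > chk.py <<'E'
from fit import *
np.set_printoptions(precision=2,suppress=True)
s=telemetry.sense(); p=s["ee_pos"]; q=s["tool_rot"]; print(p*1000,s["time"])
y=np.degrees(2*np.arctan2(q[1],q[0]))-90; print("yaw",y)
c=vision.capture("side"); W=cloud(c)
for v in((p[0],p[1],p[2]-.05,y),(p[0]+.002,p[1],p[2]-.05,y)):
    print("held",*fit(W,v,.0,.062)); print("  fix",*fit(W,v,.0,.062,freeyaw=False))
print("shut",*fit(W,(.5635,.187,.061,5),.03,.079))
u,v=map(int,proj(c,[.56,.232,.11])); save("end_%d.png"%(s["time"]*10),cv2.resize(c["image"][v-40:v+40,u-40:u+40],(480,480),interpolation=cv2.INTER_CUBIC))
E
python3 chk.py
```

```text
[559.47 232.65 222.8 ] 33.75
yaw 5.1771949499902945
held [560.71 232.82 171.08   5.18] 668 1.0451995994519567
  fix [560.71 232.82 171.08   5.18] 668 1.0451988215054004
held [560.71 232.82 171.08   5.18] 668 1.0451995994614174
  fix [560.71 232.82 171.08   5.18] 668 1.0451988215052153
shut [562.96 186.11  60.03   3.65] 387 1.699184465057744
```

apply_moves --pt "1 0 -0.005 -0.06 0" --pt "1 0 -0.005 -0.16 0" --pt "1 0 -0.005 -0.27 0" --pt "1 0 -0.005 -0.38 0" --pt "1 0 -0.005 -0.49 0" --pt "1 0 -0.005 -0.59 0" --pt "1 0 -0.005 -0.67 0" --pt "1 0 -0.005 -0.72 0" --pt "1 0 -0.005 -0.75 0" --pt "1 0 -0.005 -0.755 0"

```text
time: 34.8
ee_pos: [0.5594, 0.2313, 0.147]
tool_rot: [0.675, 0.738, -0.0, -0.0]
contact_force: [-0.2, 0.1, -0.3]
finger_gap: 0.0089
grasp_force: 60.8
```

```bash
python3 chk.py; cp pics/end_*.png /tmp; rm pics/end_337.png; mv pics/end_*.png pics/final.png
python3 - <<'E'
from fit import *
np.set_printoptions(precision=4,suppress=True)
# slot rim of emptied slot in frames after lift
a=np.radians(5.2)
for n in("top1","side1"):
    A=cloud(L(n)).reshape(-1,3); A=A[~np.isnan(A[:,0])]; d=A[:,:2]-[.5595,.2325]
    X=d@[np.cos(a),np.sin(a)]; Y=d@[-np.sin(a),np.cos(a)]
    k=(abs(X)<.045)&(Y>-.02)&(Y<.03)&(A[:,2]>.080)&(A[:,2]<.09)
    print(n,k.sum(),np.percentile(X[k],[2,10,90,98]),"Y far",np.percentile(Y[k],[2,10,90,98]), "mid-X",np.median(Y[k&(abs(X)<.02)&(Y>0)]))
E
```

```text
[559.4  231.34 147.04] 34.8
yaw 5.069036650056304
held [559.53 230.47  96.26   5.46] 592 1.202141606363657
  fix [559.49 230.46  96.31   5.07] 591 1.2052730846685802
held [559.53 230.47  96.26   5.46] 592 1.2021416011456296
  fix [559.5  230.47  96.27   5.07] 592 1.20428125706558
shut [563.25 191.13  61.96  10.33] 134 1.8954814452339233
top1 95 [-0.0422 -0.0401  0.0347  0.0433] Y far [-0.0197 -0.019   0.0185  0.0204] mid-X 0.019075168152213953
side1 197 [-0.0405 -0.0368  0.0343  0.0419] Y far [-0.0195 -0.0185  0.0208  0.022 ] mid-X 0.02019196801838513
```

View pics/final.png

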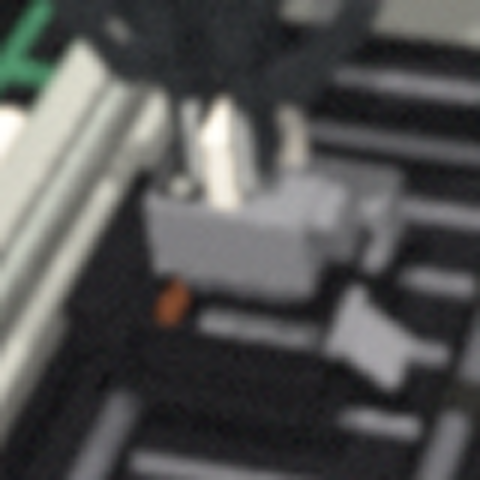

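The head hovers level over the open slot at crop (230,240), with its tab toward the hanging latch. I'll make a last 1 mm nudge, let it settle and hand in.

apply_moves --pt "1 0 0.003 -0.005 0" --pt "1 0 0.006 -0.01 0" --pt "1 0 0.006 -0.01 0" --pt "1 0 0.006 -0.01 0" --pt "1 0 0.006 -0.01 0" --pt "1 0 0.006 -0.01 0" --pt "1 0 0.006 -0.01 0" --pt "1 0 0.006 -0.01 0" --pt "1 0 0.006 -0.01 0" --pt "1 0 0.006 -0.01 0"

```text
time: 35.85
ee_pos: [0.5595, 0.232, 0.1463]
tool_rot: [0.675, 0.738, 0.0, 0.0]
contact_force: [-0.1, -0.1, -1.4]
finger_gap: 0.0089
grasp_force: 60.8
```

```bash
python3 chk.py; python3 -c "
from rig import workorder,telemetry
s=telemetry.sense(); print(s['contact_force'],s['dq'],s['grasp_force'])
print(workorder.hand_in())"
```

```text
[559.46 231.96 146.31] 35.85
yaw 5.073137244001728
held [559.69 231.16  95.41   5.61] 587 1.1712265533434094
  fix [559.69 231.16  95.4    5.07] 587 1.174726301571585
held [559.69 231.16  95.41   5.61] 587 1.1712265565710978
  fix [559.69 231.16  95.4    5.07] 587 1.1747263218418322
shut [563.03 191.07  62.07   7.63] 136 1.907811415378019
[ 0.53104121  0.16366492 -0.4962365 ] [ 0.00018991 -0.00087076  0.00113434  0.00148933 -0.00149397 -0.00128673] 60.81880331039429
the job is handed in; nothing more can be done
None
```

I've handed the job in (no verdict came back): the worn head stands released and fully down in the tray's middle pocket, facing like the parked ones, and the new head is held upright about 1 cm above the emptied left slot, centred to within about 2 mm by my measurements.

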